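Stand the sharpening stones on end to dry

ROBOT

A 6-joint arm with a two-finger parallel gripper is mounted at the origin on a cart in front of the work surface, level with it; the furniture and walls round the work are solid. World frame = base frame: x ahead of the robot, y to its left, z up, the work surface at z = 0. Lengths are in m, angles in rad, forces in N, time in s.
With the tool pointing down it reaches from about 0.275 to 1 m from the base axis. Payload 8.4 kg.
Tool frame: the origin (TCP) lies on the centre line of the jaws, within the pads' length; the fingertips stand 17 mm ahead of it and the grasp point (between the pads) lies 2 mm behind it (bot.tcp_to_tips is the z of the fingertips in the tool frame, in m); z points along the fingers, y is the line along which they close (so a half turn about z gives the same grasp; the last joint's range is limited). The gripper opens to 85 mm and grips with 20 to 120 N. Pads are 22 mm wide; open, the fingers measure 114 mm over their backs; the gripper's body (76 mm by 85 mm) begins 54 mm behind the grasp point. The pads swing forward as they close: fully open they stand 13 mm farther back than shut.
Start: joints at [1.149, 0.353, 1.633, -0, 1.155, -0.002], TCP at [0.255, 0.571, 0.248] pointing down, gripper open.
Joint ranges: [-2.63, 2.63], [-0.92, 2.1], [0.06, 2.66], [-1.3, 4.44], [0, 2.69], [-3.02, 3.02]. Speed limits (rad/s): [2.22, 2.22, 2.79, 3.14, 3.14, 3.14].

INTERFACE

Orientations are given as a unit quaternion [x, y, z, w].
In Python, from workcell import bot, hand, kinematics, get_obs, vision, hand_in gives the robot as it stands. The module is installed in compiled form; this text tells all that it offers. Calls block until the motion is done:
- bot.reach(position, orientation): joint-space move of the TCP to a pose.
- bot.servo_line(position, ori=None, velocity=0.15): straight line of the TCP; ori=None keeps the orientation; velocity is the mean speed in m/s.
- bot.goto_joints(angles): joint-space move.
- hand.move_gripper(opening, strength=None): finger opening in m; strength is the grip in N (None keeps the last); returns when the fingers have stopped.
- bot.dwell(seconds).
- kinematics.solve_ik(position, orientation): joint angles nearest the present ones, or None.
- get_obs(): the state.
- vision.read_camera(name): name is "scene" or "top"; returns a dict with "frame" (400x640x3 uint8, red, green, blue), "intrinsics" (3x3 intrinsics, pixels), "view" (4x4, takes a point from world to camera coordinates). Camera axes: x right, y down, z forward; pixel columns grow to the right and rows downward; lengths in m; the calibration is good to about 2 mm. A picture is of the moment at which its call begins. There is no depth.
A pose or a line that the arm cannot do raises bot.IKError and nothing moves.
- hand_in(): hands the job in; it is judged then, once.
The state is a dict: "time_s": time; "joint_pos": joint angles; "joint_vel": joint speeds; "joint_efforts": joint torques, N m; "position": TCP position; "orientation": TCP orientation; "wrist_force": force on the tool from outside, world axes, zero at the start; "ft_torque": the same for the moment, N m; "gripper_width": finger opening in m; "grip_force": force on a finger pad.
Only numpy, scipy, OpenCV 4.12 (cv2) and the standard library are available. Lean on these libraries where they do the work, as an engineer would, in place of code of your own. Each camera call takes 0.05 s, during which the arm holds its last target. There are 200 camera calls.

TASK

Set the two rinsed sharpening stones to dry: stand each one upright on its short, thin end in the shallow drip tray, one stone in each bay, with its end flat on the bay's floor. Either stone may go in either bay. Leave the bottle and the tools round about where they are.

Things in the scene. Friction and masses are not known exactly. Their poses are not given: they have to be found in the camera images.
- long_stone_center (a point): The longer sharpening stone: plain grey two-layer block 110 long x 58 wide x 26 thick (mm), about 0.36 kg; loose, starting flat on the bench on a broad face. This point is its centre; axes: x along the length, y across the width, z through the thickness. The stone is alike end for end and may stand on either end. Either end may be gripped across the width. It stands safely on a flat floor but topples beyond about 12 degrees of lean.
- short_stone_center (a point): The shorter sharpening stone: plain grey two-layer block 96 long x 52 wide x 24 thick (mm), about 0.27 kg; loose, starting flat on the bench on a broad face. This point is its centre; axes: x along the length, y across the width, z through the thickness. The stone is alike end for end and may stand on either end. Either end may be gripped across the width. It stands safely on a flat floor but topples beyond about 12 degrees of lean.
- drip_tray: Shallow aluminium drip tray, fixed to the bench, 100 x 128 mm outside (its x by its y). Origin under its centre at bench height, z up. A rib across the middle parts it into two like bays, each 90 mm (x) by 56 mm (y) inside, centred at y = +31 mm and y = -31 mm of the tray; flat floor 5 mm above the bench; rim and rib 12 mm high. A stone stands in a bay with its width along the tray's x and its thickness along the tray's y.
- dye_bottle: Bystander: dark brown bottle standing in the working area (a like one at the back of the bench does not matter), 53 mm across, 162 mm tall; origin at the centre of its underside, z up. Loose, easily toppled.
- screwdriver: Bystander: small black screwdriver lying on the bench, 150 mm along its y, 23 wide, 25 high; origin at bench level at its middle. Loose.
- marker: Bystander: slim red and green marker pen, lying, 134 mm along its y, 14 wide, 16 high; origin at bench level at its middle. Loose.
- wood_hammer: Bystander: hammer with a wooden handle lying flat, 279 mm along its y with the head (121 mm across its x) at the -y end, 32 high; origin at bench level at its middle. Loose.
- awl: Bystander: sewing awl with a brown haft, lying, 152 mm along its y, 39 wide, 39 high; origin at bench level at its middle. Loose.
- roll_center (a point): Bystander: pale wrapped roll standing upright on the grey machine beyond the right end of the bench, about 130 mm across, 205 high; this point is its centre. Fixed. The machine's table lies level with the bench round it, and its hood hangs higher up to the right of the roll, towards the robot: keep the arm to the left of the roll.
- tack_tub: Bystander: clear open tub of tacks, 122 mm across the rim, 72 high; origin at the centre of its underside. It is stuck down.
There are look-alikes about, which are no part of the job. Of the things that look like the drip_tray, the larger one is meant.

How it is judged:
By the outcome, as a careful person would: the job done as asked, in the order asked, and still so for the second after the job is handed in, with the robot touching nothing.
It also fails if it takes over 72 s, if anything falls off the work surface, if the arm or the gripper's body presses on something with over 40 N, if the wrist force passes 120 N, or if a joint passes its speed limit or range.

## Working session

There is one attempt and no reset: what is moved stays moved. The work goes in short steps, each a Python script; the robot and the scene stay as the last script left them, time stands still between calls to the robot, and variables do not carry over. Pictures are saved under pics/ and viewed, at most 10 in all, crops included, and the job is handed in when it is done.

```bash
mkdir -p pics; python3 - <<'E'
from workcell import vision,get_obs
import cv2,numpy as np
for n in("scene","top"):
    d=vision.read_camera(n); cv2.imwrite(f"pics/{n}0.png",d["frame"][:,:,::-1]); np.savez(n+"0.npz",**d)
    print(n,d["intrinsics"].round(1).tolist(),d["view"].round(3).tolist())
o=get_obs();print(o["time_s"],o["orientation"],o["gripper_width"])
E
```

```text
scene [[447.1, 0.0, 313.1], [0.0, 447.1, 198.1], [0.0, 0.0, 1.0]] [[-0.802, -0.597, -0.014, 0.472], [-0.38, 0.528, -0.76, 0.249], [0.461, -0.604, -0.65, 1.902], [0.0, 0.0, 0.0, 1.0]]
top [[412.3, 0.0, 319.9], [0.0, 412.3, 197.7], [0.0, 0.0, 1.0]] [[0.006, -1.0, 0.002, 0.032], [-0.983, -0.006, -0.185, 0.532], [0.185, -0.0, -0.983, 1.592], [0.0, 0.0, 0.0, 1.0]]
0.1 [ 2.08377855e-01  9.78048197e-01 -6.10734587e-04 -1.45362170e-04] 0.08514019986864628
```

View pics/top0.png

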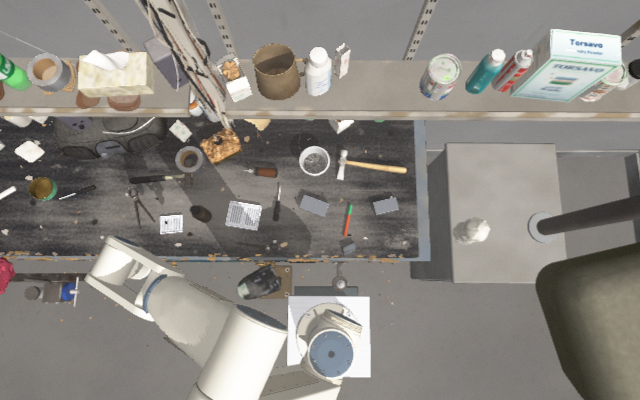

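View pics/scene0.png

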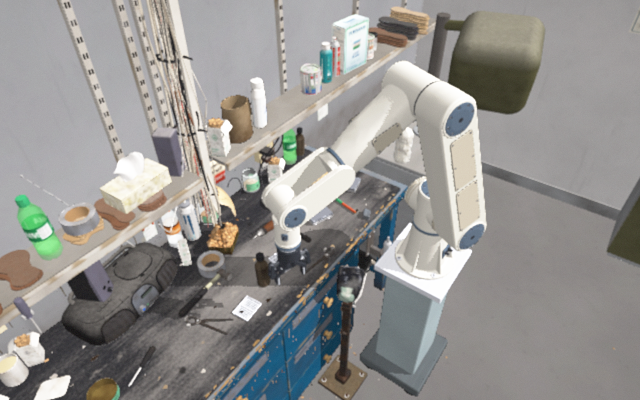

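Candidates (top view): the stones look like the grey blocks at (313,204) and (385,205), with a third small dark block at (347,245) as a possible look-alike. For the tray, (243,215) is larger and (171,224) smaller. A close crop should settle it.

```bash
python3 - <<'E'
import cv2
im=cv2.imread("pics/top0.png")
cv2.imwrite("pics/crop1.png",cv2.resize(im[140:260,150:430],None,fx=2.85,fy=2.85*1.0,interpolation=cv2.INTER_CUBIC))
E
```

```text
(no output)
```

View pics/crop1.png

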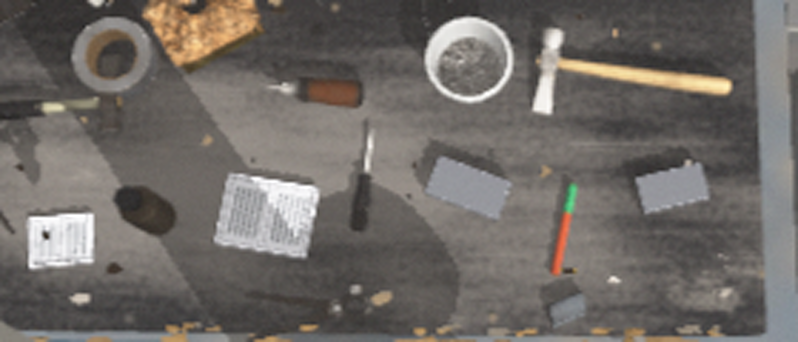

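The crop shows the long stone at (313,204), the short stone at (385,205), and a small dark scrap at (347,245), which is not one of the stones. The larger tray is at (243,215), and the smaller grille at (171,224) is the look-alike. The bottle at (201,213) is left of the tray, so I will place with the gripper coming from the right. Next I measure.

```bash
cat > h.py <<'E'
import numpy as np, cv2
from scipy.spatial.transform import Rotation as R
def cast(d,uv,z):
    K,V=d["intrinsics"],d["view"]; Rm,t=V[:3,:3],V[:3,3]
    c=-Rm.T@t
    uv=np.atleast_2d(uv).astype(float)
    r=(Rm.T@np.linalg.inv(K)@np.c_[uv,np.ones(len(uv))].T).T
    return c+r*((z-c[2])/r[:,2])[:,None]
def project(d,p):
    q=(d["view"][:3,:3]@np.atleast_2d(p).T).T+d["view"][:3,3]
    q=(d["intrinsics"]@q.T).T; return q[:,:2]/q[:,2:]
def ori(zt,yt):   # tool z, tool y
    zt=zt/np.linalg.norm(zt); yt=yt-zt*(yt@zt); yt/=np.linalg.norm(yt)
    return R.from_matrix(np.c_[np.cross(yt,zt),yt,zt]).as_quat()
E
python3 - <<'E'
from h import *
d=dict(np.load("top0.npz")); im=d["frame"]; vis=im[:,:,::-1].copy()
g=im.astype(float)
for n,(u,v),z in(("long",(313,204),.026),("short",(385,205),.024),("tray",(243,215),.012)):
    s=5
    x0,y0=u-28,v-24
    big=cv2.resize(im[y0:y0+48,x0:x0+56],None,fx=s,fy=s,interpolation=cv2.INTER_CUBIC)
    gray=cv2.cvtColor(big,cv2.COLOR_RGB2GRAY)
    if n=="tray": m=(gray>115).astype(np.uint8); m=cv2.morphologyEx(m,cv2.MORPH_CLOSE,np.ones((21,21)))
    else:
        c=im[v-3:v+4,u-3:u+4].reshape(-1,3).mean(0); print("colour",c.round())
        m=(np.abs(big.astype(float)-c).max(2)<28).astype(np.uint8)
    m=cv2.morphologyEx(m,cv2.MORPH_OPEN,np.ones((15,15)))
    cs,_=cv2.findContours(m,0,cv2.CHAIN_APPROX_NONE); c=max(cs,key=cv2.contourArea)[:,0]
    uv=(c+.5)/s-.5+[x0,y0]
    P=cast(d,uv,z)[:,:2]
    (cx,cy),(w,h),a=cv2.minAreaRect((P*1000).astype(np.float32))
    A=a if w>h else a+90
    print(n,"centre mm",round(cx,1),round(cy,1),"size",round(max(w,h),1),round(min(w,h),1),"long axis deg",round(A,1),
      "areaRatio",round(cv2.contourArea((P*1000).astype(np.float32))/(w*h),2))
    b=project(d,np.c_[cv2.boxPoints(((cx,cy),(w,h),a))/1000,[z]*4])
    V=cv2.resize(vis[y0:y0+48,x0:x0+56],None,fx=s,fy=s,interpolation=cv2.INTER_CUBIC)
    cv2.polylines(V,[np.int32((b-[x0,y0]+.5)*s)],True,(0,0,255),1)
    cv2.imwrite(f"pics/_{n}.png",V)
cv2.imwrite("pics/fit1.png",np.hstack([cv2.imread(f"pics/_{n}.png") for n in("long","short","tray")])[:,:800])
E
```

```text
colour [150. 151. 157.]
long centre mm 503.3 59.3 size 115.1 73.8 long axis deg 80.4 areaRatio 0.77
colour [149. 150. 156.]
short centre mm 506.1 -230.1 size 96.2 54.9 long axis deg 103.7 areaRatio 0.89
tray centre mm 493.0 324.5 size 173.3 169.5 long axis deg 82.2 areaRatio 0.77
```

View pics/fit1.png

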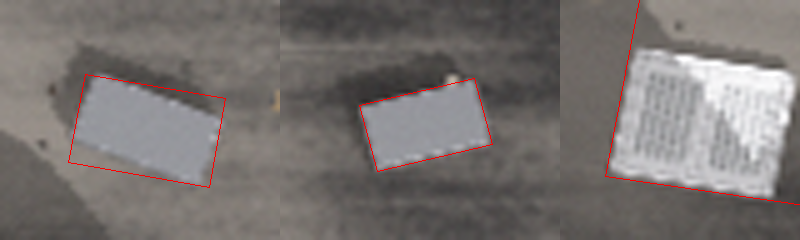

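The fit picture shows the short stone's box is right. The long stone's mask leaks into light bench, and the tray's threshold is too low. I'll add a blueness test and raise the threshold.

```bash
cat > meas.py <<'E'
from h import *
def rect(d,n,uv0,z):
    im=d["frame"]; u,v=uv0; s=5; x0,y0=u-28,v-24
    big=cv2.resize(im[y0:y0+48,x0:x0+56],None,fx=s,fy=s,interpolation=cv2.INTER_CUBIC).astype(int)
    if n=="tray": m=((big.min(2)>142)).astype(np.uint8); m=cv2.morphologyEx(m,cv2.MORPH_CLOSE,np.ones((15,15)))
    else: m=((big[:,:,2]-big[:,:,0]>1)&(big.min(2)>118)).astype(np.uint8)
    m=cv2.morphologyEx(m,cv2.MORPH_OPEN,np.ones((15,15)))
    cs,_=cv2.findContours(m,0,cv2.CHAIN_APPROX_NONE); c=max(cs,key=cv2.contourArea)[:,0]
    P=(cast(d,(c+.5)/s-.5+[x0,y0],z)[:,:2]*1000).astype(np.float32)
    (cx,cy),(w,h),a=r=cv2.minAreaRect(P); A=a if w>h else a+90
    print(n,"centre",round(cx,1),round(cy,1),"size",round(max(w,h),1),round(min(w,h),1),"deg",round(A,1),"fill",round(cv2.contourArea(P)/(w*h),2),"moments",P.mean(0))
    b=project(d,np.c_[cv2.boxPoints(r)/1000,[z]*4])
    V=np.ascontiguousarray(big.clip(0,255).astype(np.uint8)[:,:,::-1])
    cv2.polylines(V,[np.int32((b-[x0,y0]+.5)*s)],True,(0,0,255),1)
    return V
E
python3 - <<'E'
from meas import *
d=dict(np.load("top0.npz"))
cv2.imwrite("pics/fit2.png",np.hstack([rect(d,*a) for a in(("long",(313,204),.026),("short",(385,205),.024),("tray",(243,215),.012))])[:,:800])
E
```

```text
long centre 504.8 59.8 size 110.3 60.0 deg 70.3 fill 0.92 moments [504.19327  59.34412]
short centre 506.2 -229.4 size 96.1 53.7 deg 104.1 fill 0.9 moments [ 506.07486 -229.22583]
tray centre 465.3 344.8 size 136.6 106.5 deg 80.8 fill 0.94 moments [465.3695  344.40802]
```

View pics/fit2.png

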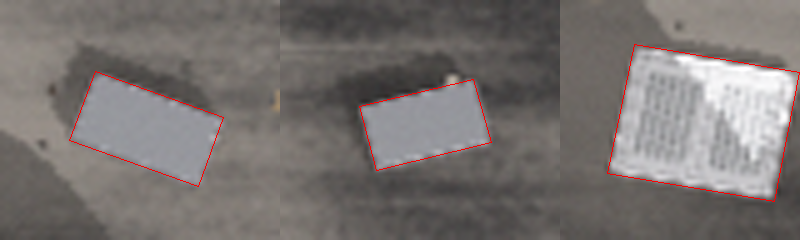

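The boxes now fit: long stone at (0.505,0.060) 70.3°, short stone at (0.506,-0.229) 104.1°, tray at (0.466,0.346) 80.8°. Plan: grip the left end with the tool tilted, pitch the stone up, and place it from the right, long stone into the left bay first. Next I check IK over tilts.

```bash
cat > plan.py <<'E'
from h import *
Z=np.array([0,0,1.])
def dirv(deg): return np.array([np.cos(np.radians(deg)),np.sin(np.radians(deg)),0])
H=dirv(80.8); TRAY=np.array([.466,.346,0])
S=dict(long=dict(c=np.array([.5053,.0598,.013]),u=dirv(70.3),L=.110,T=.026,bay=TRAY+.031*H),
       short=dict(c=np.array([.5065,-.2294,.012]),u=dirv(104.1),L=.096,T=.024,bay=TRAY-.031*H))
INS=.025; TZ=.0225
def pick(s,a,sg):
    d=-Z*np.cos(a)-s["u"]*np.sin(a)
    p=s["c"]*[1,1,0]+s["u"]*(s["L"]/2-INS)+Z*TZ
    return p,ori(d,sg*np.cross(Z,s["u"])),d
def place(s,a,sg,lean=0):
    d=H*np.cos(a)-Z*np.sin(a)
    p=s["bay"]+Z*(.005+s["L"]-INS)-H*(TZ-s["T"]/2)
    return p,ori(d,sg*np.cross(Z,H)),d
E
python3 - <<'E'
from plan import *
from workcell import kinematics as k,bot
print(bot.tcp_to_tips)
for sg in(1,-1):
  for a in(0,15,25,30,40,50):
    for n,s in S.items():
        for f in(pick,place):
            p,o,d=f(s,np.radians(a),sg)
            q=[k.solve_ik(p+x,o) for x in (0*Z,.12*Z)]
            print(sg,a,n,f.__name__,*[None if x is None else np.round(x,2).tolist() for x in q])
E
```

```text
0.017
1 0 long pick [0.17, 0.53, 2.0, -0.0, 0.62, -2.63] [0.17, 0.33, 1.94, -0.0, 0.87, -2.63]
1 0 long place [0.11, 1.04, 2.13, 1.84, 1.58, 1.55] [0.11, 0.76, 2.21, 1.83, 1.52, 1.74]
1 0 short pick [-0.39, 0.54, 1.96, -0.0, 0.64, 2.5] [-0.39, 0.35, 1.9, -0.0, 0.88, 2.5]
1 0 short place [-0.04, 1.07, 2.14, 1.69, 1.58, 1.5] [-0.04, 0.79, 2.23, 1.69, 1.56, 1.7]
1 15 long pick [0.3, 0.59, 1.9, -0.29, 0.83, -2.29] [0.3, 0.41, 1.85, -0.24, 1.05, -2.36]
1 15 long place [0.13, 0.84, 2.18, 1.83, 1.28, 1.69] [0.13, 0.56, 2.22, 1.75, 1.22, 1.95]
1 15 short pick None [-0.26, 0.31, 2.01, -0.35, 0.73, 2.89]
1 15 short place [-0.02, 0.88, 2.2, 1.7, 1.3, 1.63] [-0.02, 0.58, 2.25, 1.62, 1.28, 1.9]
1 25 long pick [0.37, 0.66, 1.83, -0.39, 0.99, -2.16] [0.37, 0.48, 1.79, -0.35, 1.19, -2.25]
1 25 long place [0.17, 0.72, 2.19, 1.79, 1.07, 1.82] [0.17, 0.44, 2.2, 1.64, 1.03, 2.13]
1 25 short pick [-0.16, 0.54, 2.11, -0.95, 0.5, -2.7] None
1 25 short place [0.03, 0.75, 2.22, 1.68, 1.11, 1.76] [0.03, 0.46, 2.24, 1.54, 1.1, 2.07]
1 30 long pick [0.4, 0.69, 1.79, -0.43, 1.07, -2.11] [0.4, 0.51, 1.76, -0.4, 1
[... 2391 characters left out ...]
 0.4, 2.22, 1.47, 1.01, -0.97]
-1 40 long pick [0.45, 0.77, 1.71, -0.5, 1.24, 1.1] [0.45, 0.6, 1.7, -0.47, 1.41, 1.01]
-1 40 long place [0.27, 0.56, 2.17, 1.62, 0.77, -1.02] [0.27, 0.31, 2.13, 1.33, 0.8, -0.61]
-1 40 short pick None [-0.01, 0.37, 2.14, -1.09, 0.78, 0.61]
-1 40 short place [0.14, 0.58, 2.22, 1.56, 0.82, -1.11] [0.14, 0.31, 2.19, 1.29, 0.87, -0.71]
-1 50 long pick [0.49, 0.86, 1.64, -0.55, 1.39, 1.15] [0.49, 0.69, 1.64, -0.54, 1.54, 1.06]
-1 50 long place [0.35, 0.49, 2.13, 1.37, 0.61, -0.7] [0.35, 0.26, 2.07, 1.03, 0.71, -0.27]
-1 50 short pick None [0.08, 0.44, 2.17, -1.3, 0.9, 0.88]
-1 50 short place [0.22, 0.49, 2.19, 1.36, 0.65, -0.83] [0.22, 0.25, 2.13, 1.04, 0.76, -0.4]
```

```bash
cat > dopick.py <<'E'
import sys
from plan import *
from workcell import bot,hand,get_obs,vision
n,a=sys.argv[1],np.radians(float(sys.argv[2])); s=S[n]
def st(l):
    o=get_obs(); print(l,round(o["time_s"],1),o["position"].round(4) if hasattr(o["position"],"round") else np.round(o["position"],4),"w",round(o["gripper_width"],4),"f",np.round(o["wrist_force"],1),"grip",round(float(np.max(o["grip_force"])),1))
p,o,d=pick(s,a,-1)
bot.reach(p+.22*Z,o); st("above")
bot.servo_line(p+.03*Z,o,.2); bot.servo_line(p,o,.06); st("down")
hand.move_gripper(s.get("w",.045),80); st("grip")
bot.servo_line(p+.15*Z,o,.15); st("lift")
p2,o2,_=place(s,a,-1)
bot.reach(p2+.10*Z,o2); bot.dwell(.2); st("over tray")
for c in("scene","top"):
    D=vision.read_camera(c); np.savez(f"{c}_{n}.npz",**D)
    u,v=project(D,s["bay"]+Z*.15)[0].astype(int); u=np.clip(u,75,565); v=np.clip(v,75,325)
    cv2.imwrite(f"pics/{n}_{c}.png",cv2.resize(D["frame"][v-75:v+75,u-75:u+75,::-1],None,fx=2.6,fy=2.6,interpolation=cv2.INTER_CUBIC)); print(c,"crop origin",u-75,v-75)
cv2.imwrite(f"pics/{n}_both.png",np.hstack([cv2.imread(f"pics/{n}_{c}.png") for c in("scene","top")]))
E
python3 dopick.py long 30
```

```text
above 2.1 [0.5154 0.0889 0.2425] w 0.0854 f [ 0.6  0.4 -0.5] grip 0.0
down 3.8 [0.5153 0.088  0.0223] w 0.0853 f [-0.9 -0.1  0.8] grip 0.0
grip 4.2 [0.5159 0.0884 0.0232] w 0.0563 f [-0.7  2.   5.5] grip 85.6
lift 5.4 [0.5149 0.0879 0.1716] w 0.0559 f [-0.1  0.5 -2.2] grip 85.0
over tray 7.3 [0.4694 0.3674 0.19  ] w 0.0563 f [-0.1 -0.2 -2.4] grip 85.4
scene crop origin 205 161
top crop origin 153 133
```

View pics/long_both.png

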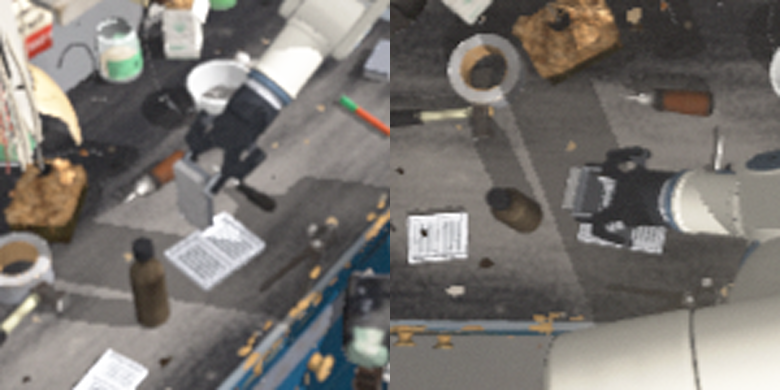

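The stone hangs upright over the left bay, visible in the scene crop at (195,195). The bottle at (150,285) has not been touched. I compare the predicted corners with the seen ones as a lean check.

```bash
python3 - <<'E'
from plan import *
from workcell import get_obs
d=dict(np.load("scene_long.npz")); s=S["long"]
p2,_,_=place(s,np.radians(30),-1); off=np.array(get_obs()["position"])-p2
W=np.cross(Z,H); base=s["bay"]+.005*Z+off
for z in(0,.110):
    for w in(-.029,.029):
        for t in(-.013,.013):
            print(z,w,t,((project(d,base+z*Z+w*W+t*H)[0]-[205,161]+.5)*2.6).round())
im=d["frame"].astype(int)
m=((im[:,:,2]-im[:,:,0]>1)&(im.min(2)>85)).astype(np.uint8); 
sub=m[161+55:161+92,205+60:205+88]
for r in sub: print("".join(".#"[x] for x in r))
E
```

```text
0 -0.029 -0.013 [193. 205.]
0 -0.029 0.013 [180. 213.]
0 0.029 -0.013 [217. 224.]
0 0.029 0.013 [204. 232.]
0.11 -0.029 -0.013 [188. 154.]
0.11 -0.029 0.013 [175. 163.]
0.11 0.029 -0.013 [213. 173.]
0.11 0.029 0.013 [200. 182.]
............................
............................
............................
............##..............
............##..............
...........##...............
..........###...............
..........#####.............
............####............
.............####...........
..............####..........
................###.....#...
.................####.###...
..................######....
...................#####....
...................####.....
...................###......
...................##.......
..................###.......
..................####......
...................##.......
.........#.........##.......
...................##.......
....................#.......
...................###......
...................##.......
....................#.......
...................###...##.
....................###.####
....................##..####
....................###.####
....................###..###
...................####.####
................#..#...#####
...............#####..######
.............###############
............################
```

Predicted and seen corners agree to about 2 px with no visible lean. Lowering with a force check.

```bash
cat > doplace.py <<'E'
import sys
from plan import *
from workcell import bot,hand,get_obs,vision
n,a=sys.argv[1],np.radians(float(sys.argv[2])); s=S[n]
p,o,d=place(s,a,-1)
bot.servo_line(p+.006*Z,o,.12); bot.dwell(.2)
f0=get_obs()["wrist_force"][2]
for k in range(14):
    z=.005-.001*k
    bot.servo_line(p+z*Z,o,.02)
    f=get_obs()["wrist_force"][2]
    if f-f0>6: break
ob=get_obs(); print("contact z off",round(z,3),"df",round(f-f0,1),np.round(ob["ft_torque"],2),np.round(ob["position"]-p,4),round(ob["time_s"],1))
hand.move_gripper(s["L"]and(.068 if n=="long" else .064)); bot.dwell(.2)
bot.servo_line(p+z*Z-.08*d,o,.12); bot.servo_line(p-.08*d+.12*Z-.03*H,o,.25)
print(round(get_obs()["time_s"],1))
for c in("scene","top"):
    D=vision.read_camera(c); np.savez(f"{c}_{n}2.npz",**D)
    u,v=project(D,TRAY+Z*.05)[0].astype(int); u=np.clip(u,75,565); v=np.clip(v,75,325)
    cv2.imwrite(f"pics/{n}_{c}2.png",cv2.resize(D["frame"][v-75:v+75,u-75:u+75,::-1],None,fx=2.6,fy=2.6,interpolation=cv2.INTER_CUBIC))
cv2.imwrite(f"pics/{n}_both2.png",np.hstack([cv2.imread(f"pics/{n}_{c}2.png") for c in("scene","top")]))
E
python3 doplace.py long 30
```

```text
contact z off 0.0 df 8.5 [-0.09  0.05  0.16] [0.     0.0002 0.0006] 10.0
11.9
```

View pics/long_both2.png

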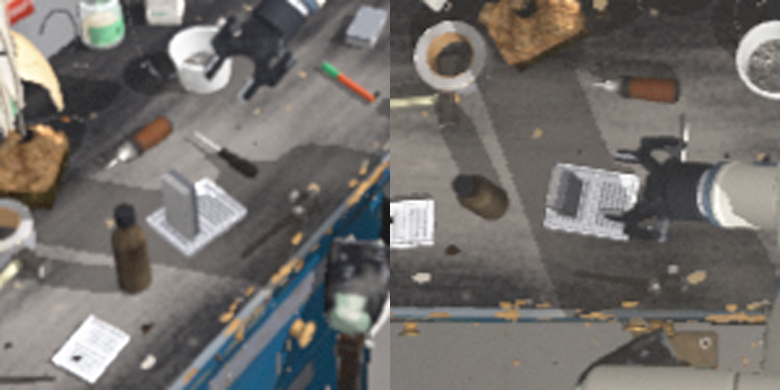

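The long stone stands upright in the left bay (scene crop (182,205), top crop (567,195)), and the bottle and tools have not moved. Now the short one.

```bash
python3 dopick.py short 20
```

```text
above 13.8 [ 0.5004 -0.2065  0.2417] w 0.0683 f [0.5 0.4 0.6] grip 0.0
down 15.5 [ 0.5009 -0.2071  0.0225] w 0.0679 f [ 0.6 -1.  -0. ] grip 0.0
grip 15.9 [ 0.5012 -0.207   0.0233] w 0.05 f [-1.6  3.8  7.6] grip 82.9
lift 17.0 [ 0.5002 -0.2069  0.1715] w 0.0504 f [-0.3  0.6 -2.3] grip 83.1
over tray 19.1 [0.4594 0.3049 0.1761] w 0.0502 f [ 0.8  0.8 -2. ] grip 83.3
scene crop origin 216 154
top crop origin 169 135
```

View pics/short_both.png

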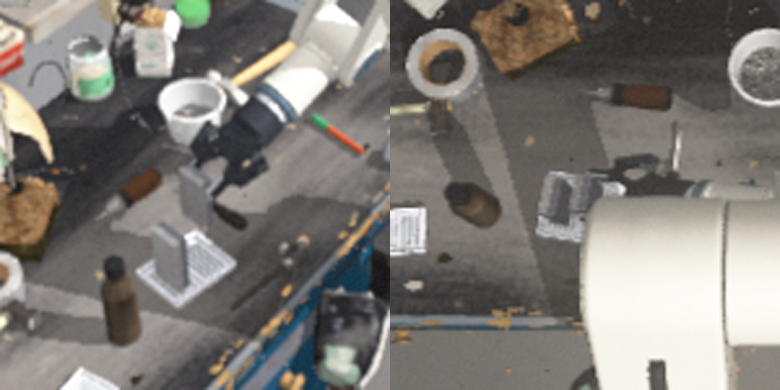

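The short stone hangs upright over the right bay (scene crop (195,195)), and the long stone still stands at (170,255). Lowering.

```bash
python3 doplace.py short 20
```

```text
contact z off -0.001 df 8.3 [ 0.48 -0.12  0.19] [0.     0.0002 0.0003] 22.1
24.0
```

View pics/short_both2.png

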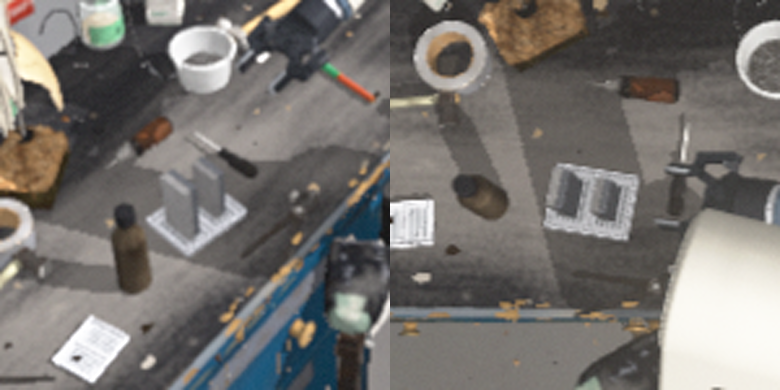

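Both stones stand upright, one per bay (scene crop (182,205) and (208,190), top crop (567,195) and (607,198)). The bottle and tools have not moved, and the gripper is clear.

```bash
python3 -c "
from workcell import hand_in
print(hand_in())"
```

```text
the job is handed in; nothing more can be done
None
```

Both stones are standing upright on their short ends in the drip tray, long one in the left bay and short one in the right; the bottle and tools near the tray show no movement in the last pictures, and the job is handed in at about 24 s of the 72 s allowed.

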